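# Draw the extractor's filter tray out with the draw hook

## Robot

A 7-joint arm with a two-finger parallel gripper is mounted at the origin on a cart in front of the work surface, level with it; the furniture and walls round the work are solid. World frame = base frame: x ahead of the robot, y to its left, z up, the work surface at z = 0. Lengths are in m, angles in rad, forces in N, time in s.
With the tool pointing down it reaches from about 0.425 to 0.875 m from the base axis. Payload 4.7 kg.
Tool frame: the origin (TCP) lies at the very end of the fingers, on their centre line; the grasp point (between the pads) lies 19 mm behind it; z points along the fingers, y is the line along which they close (so a half turn about z gives the same grasp; the last joint's range is limited). The gripper opens to 87 mm and grips with 3 to 60 N. Pads are 19 mm wide; open, the fingers measure 117 mm over their backs; the gripper's body (75 mm by 190 mm) begins 51 mm behind the grasp point.
Start: joints at [-1.188, 0.321, -0.07, 1.45, 0.023, 1.371, -0.057], TCP at [0.234, 0.606, 0.223] pointing down, gripper open.
Joint ranges: [-2.86, 2.86], [-0.3, 2.09], [-1.38, 1.24], [0.06, 2.45], [-1.56, 4.7], [0.09, 2.05], [-2.69, 2.69]. Speed limits (rad/s): [2.57, 2.57, 3.14, 3.14, 3.14, 3.14, 3.14].

## Interface

Orientations are given as a rotation vector (axis times angle).
In Python, from bench import ctrl, vision gives the robot as it stands.
- The arm moves only by the tool jog_arm, never from a script. Its argument "increments" is a list of rows, each an object of numbers: "tx", "ty", "tz": the shift along the tool's x, y, z in mm; "wx", "wy", "wz": the turn, a rotation vector about the tool's x, y, z in rad; "gripper": the opening, from 0 (shut) to 1 (fully open). In form: [{"tx": .., "ty": .., "tz": .., "wx": .., "wy": .., "wz": .., "gripper": ..}, ...]. A call has exactly 5 rows; each row is the pose to reach, as a shift and turn from the pose commanded when the call began, along the tool's axes at that moment; what a row does not reach only later rows make up. A row lasts 1/12 s, in which the tool goes at most 41.7 mm and 7.16 degrees, less where a joint would pass 70% of its speed; a pose out of reach is approached as far as the arm can. A call with a gripper value outside its range is refused whole. The fingers move at their own pace and stop on an object; "grip_force" is the grip in N (left out, the last holds). Time passes only in rows, so rows that repeat a pose let the fingers close, or fill a call up. It gives the time, the measured TCP pose, the force, the opening and the grip force at its end, in the units of the state.
- ctrl.get_state(): the state, without advancing time (a new reading comes with each control period).
- vision.get_image(name): name is "scene" or "top"; returns a dict with "color" (480x640x3 uint8, blue, green, red), "fx", "fy", "cx", "cy" (pixels), "extrinsics" (4x4, takes a point from world to camera coordinates). Camera axes: x right, y down, z forward; pixel columns grow to the right and rows downward; lengths in m; the calibration is good to about 2 mm. A picture is of the moment at which its call begins. There is no depth.
- ctrl.close_job(): hands the job in; it is judged then, once.
Trained networks look in the newest picture that a camera, given by its name, has taken for a name from the list of things; names that differ only in an ending like _2 or _b are one class to them, and where a whole thing is asked for, a point or a joint stands for the part that bears it (a point fixed in the world has none). Each returns a list of dicts, best first, with "conf" (0 to 1); they miss things now and then, are a little off and sometimes report something else, mostly with a low value. They report only what shows in the picture. A call takes as long as a camera call. They do not tell look-alikes from the thing itself.
- vision.spot_in(camera, thing): "bbox" ([left, top, right, bottom] in pixels, round what is visible of it).
The state is a dict: "time": time; "joint_positions": joint angles; "qd": joint speeds; "joint_torque": joint torques, N m; "position": TCP position; "tool_rot": TCP orientation; "ft_force": force on the tool from outside, world axes, zero at the start; "torque": the same for the moment, N m; "grip_width": opening from 0.0 (shut) to 1.0 (fully open); "grip_force": force on a finger pad.
Only numpy, scipy, OpenCV 4.12 (cv2) and the standard library are available. Lean on these libraries where they do the work, as an engineer would, in place of code of your own. Each camera call takes 0.05 s, during which the arm holds its last target. There are 200 camera calls.

## Task

Take the draw hook out of its socket, hook it into the finger hole of the extractor's filter tray and draw the tray out until it comes up against its buffer: keep a light pull of about 10 N on it there for a moment, and never load the tray with more than 20 N. Then unhook, leaving the tray out, and stand the hook back in its socket as it was. Only the hook may touch the tray, and the other things stay where they are.

Things in the scene. Friction and masses are not known exactly. Their poses are not given: they have to be found in the camera images.
- hook_grip (a point): Draw hook: upright black square handle 18 x 18 x 48 mm, under it a steel collar (34 mm across, 4 thick, underside 28 mm below this point), then a 7 mm round shank down the handle's axis to a toe. This point is the handle's middle; z up, x the way the toe points. About 90 g.
- hook_tip (a point): Top of the hook's upturned tip, axes as the handle's: 24 mm to +x of the handle's axis, 59.5 mm below its middle. Toe and tip are 7 mm wide, together 14 mm high (lowest surface 73.5 mm below the handle's middle; the level toe is 7 mm thick) and reach 27.5 mm to +x of the axis; the gap between shank and upturned tip is 17 mm.
- hook_socket: Fixed wooden block, 64 (x) x 48 x 62 mm high, origin under its centre. Slot in its top, centred, 40 mm along x, 15 along y, 56 deep. The hook stands with shank and toe in the slot, toe to the block's +x, collar on the block's top: handle's middle then 90 mm above the origin and about 12 mm to -x of it.
- extractor: Bench fume extractor: fixed low grey metal box, 170 (x) x 160 x 64 mm high, origin under its centre; its open front looks to its own -x. The filter tray slides out along its -x. A small tin stands on its rear part.
- tray_hole (a point): Centre of the 24 mm round finger hole in the tray's upright front plate, on its front face, 32 mm above the table; x points into the extractor. Plate 5 mm thick, 140 wide, top 56 mm above the table; 40 mm behind it are empty. Toe in along x, then up until it meets the hole's upper edge (12 mm up from centred): the tip is then behind the plate.
- filter_tray (a joint): How far the tray is out, m: 0 fully in; starts up to 0.012. Friction 2 to 3 N; it stays where left. An unseen rubber buffer, in another place each time, is met somewhere between 0.094 and 0.130; it gives about 0.5 mm per N, so the pull rises there above the friction. Let go, the tray may spring back a few mm.
Mind the look-alikes: they are no part of the job. Leave any orange, purple or yellow look-alike of the part that bears hook_grip alone.

How it is judged:
On the way, in this order (a step that is already met when the one before it is completed fails the run):
1. the hook is lifted clear of its socket (z of hook_grip in the frame of hook_socket above 0.15 m), for 0.1 s.
2. the tray is held against its buffer by the hook, with more than 3 N on the buffer (contact force between filter_tray and extractor above 3 N and contact force between draw_hook and filter_tray above 4 N and value of joint filter_tray above 0.09 m), for 0.2 s.
At the end, for the whole second after the job is handed in: The tray stands drawn out (more than 85 mm, whatever the place of its buffer) and the hook stands upright (within 7 degrees) and at rest in the socket's slot, its collar on the block's top (handle's middle 86 to 94 mm above the block's origin) (z of hook_grip in the frame of hook_socket between 0.086 and 0.094 m and x of hook_grip in the frame of hook_socket between -0.022 and 0 m and y of hook_grip in the frame of hook_socket between -0.012 and 0.012 m and angle between hook_grip's own z axis and vertical below 0.12 rad and value of joint filter_tray above 0.085 m and linear speed of draw_hook below 0.01 m/s and velocity of joint filter_tray below 0.005 m/s); the robot touches nothing.
It fails at once if the hook loads the tray with more than 22 N (contact force between draw_hook and filter_tray above 22 N).
It fails at once if the gripper or arm touches the tray (contact force between any of the fingers, the arm and filter_tray above 0.5 N).
It fails at once if the extractor is knocked with more than 22 N (contact force between any of draw_hook, the arm and extractor above 22 N).
It fails at once if a bystander is moved more than 30 mm (distance of any of mix_cup_0, mix_cup_2, glue_0, abrasive, tin, jar, paint_bottle, driver from where it was at the start of the episode above 0.03 m).
It also fails if it takes over 72 s, if anything falls off the work surface, if the arm or the gripper's body presses on something with over 40 N, if the wrist force passes 120 N, or if a joint passes its speed limit or range.

## Working session

There is one attempt and no reset: what is moved stays moved. The work goes in short steps, Python scripts to look and compute and a tool call to move; the robot and the scene stay as the last step left them, time stands still between calls to the robot, and variables do not carry over. Pictures are saved under pics/ and viewed, at most 10 in all, crops included, and the job is handed in when it is done.

Besides the shell and the picture viewer there is one more tool, called after "Emit:" as name(argument=value, ...), one argument or row to a line, values as JSON. jog_arm: Moves the arm, as the interface text tells. Its arguments: {"type":"object","properties":{"increments":{"type":"array"},"grip_force":{"type":"number"}},"required":["increments"]}

```bash
ls; mkdir -p pics; cat > h.py <<'E'
import numpy as np, cv2
from bench import ctrl, vision
def cam(name):
    d=vision.get_image(name); return d
def px(d,P):
    p=d["extrinsics"]@np.append(P,1); return np.array([d["fx"]*p[0]/p[2]+d["cx"],d["fy"]*p[1]/p[2]+d["cy"]])
def ray(d,uv,z):
    E=np.array(d["extrinsics"]);R=E[:3,:3];c=-R.T@E[:3,3]
    v=R.T@np.array([(uv[0]-d["cx"])/d["fx"],(uv[1]-d["cy"])/d["fy"],1]); return c+v*(z-c[2])/v[2]
E
python3 - <<'E'
from h import *
np.set_printoptions(precision=4,suppress=True)
for n in ("scene","top"):
    d=cam(n); cv2.imwrite(f"pics/{n}0.png",d["color"])
    E=np.array(d["extrinsics"]);print(n,d["fx"],d["cx"],d["cy"],-E[:3,:3].T@E[:3,3]);print(E[:3,:3])
    for t in ("hook_grip","hook_socket","extractor","filter_tray","tray_hole"):
        try: print(t,[(np.round(b["bbox"]).tolist(),round(b["conf"],2)) for b in vision.spot_in(n,t)])
        except Exception as e: print(t,e)
print(ctrl.get_state())
E
```

```text
pics
scene 519.2064178531433 332.26769985294436 238.15648377957726 [ 0.1313 -0.3939  1.018 ]
[[ 0.8705 -0.4917  0.0188]
 [-0.3502 -0.6459 -0.6784]
 [ 0.3457  0.584  -0.7344]]
hook_grip [([306.0, 303.0, 326.0, 345.0], 0.64), ([290.0, 221.0, 310.0, 236.0], 0.63), ([312.0, 233.0, 325.0, 257.0], 0.62), ([243.0, 245.0, 264.0, 280.0], 0.59), ([237.0, 193.0, 258.0, 222.0], 0.46)]
hook_socket [([311.0, 242.0, 337.0, 276.0], 0.97)]
extractor [([390.0, 262.0, 494.0, 348.0], 0.81)]
filter_tray [([388.0, 287.0, 429.0, 347.0], 0.75), ([388.0, 259.0, 496.0, 348.0], 0.3)]
tray_hole [([392.0, 289.0, 426.0, 346.0], 0.62)]
top 484.48457988221173 308.00042244798686 241.84988380798606 [0.4786 0.3433 1.0055]
[[-0.0281 -0.9994  0.0199]
 [-0.9972  0.0267 -0.0695]
 [ 0.0689 -0.0218 -0.9974]]
hook_grip [([346.0, 274.0, 389.0, 312.0], 0.92), ([282.0, 234.0, 299.0, 251.0], 0.72), ([146.0, 272.0, 185.0, 309.0], 0.7), ([233.0, 302.0, 275.0, 344.0], 0.69)]
hook_socket [([276.0, 220.0, 311.0, 264.0], 0.97)]
extractor [([375.0, 107.0, 466.0, 207.0], 0.92), ([381.0, 191.0, 451.0, 208.0], 0.32)]
filter_tray [([381.0, 190.0, 450.0, 206.0], 0.8)]
tray_hole [([383.0, 190.0, 449.0, 207.0], 0.55)]
{'time': 0.6, 'joint_positions': array([-1.1879,  0.321 , -0.0701,  1.4504,  0.0226,  1.3708, -0.0569]), 'qd': array([ 0.0016,  0.0005, -0.0008, -0.0002,  0.    , -0.0005, -0.0001]), 'joint_torque': array([ -0.0003, -49.0798,  -0.4031, -31.2609,  -0.0636,   0.034 ,
         0.    ]), 'position': array([0.2344, 0.6063, 0.2226]), 'tool_rot': array([0.576 , 3.0883, 0.0003]), 'ft_force': array([ 0.0693, -0.0509,  0.2312]), 'torque': array([-0.0229, -0.0233,  0.0292]), 'grip_force': 0.0, 'grip_width': 1.0020631839981922}
```

View images.

View pics/top0.png

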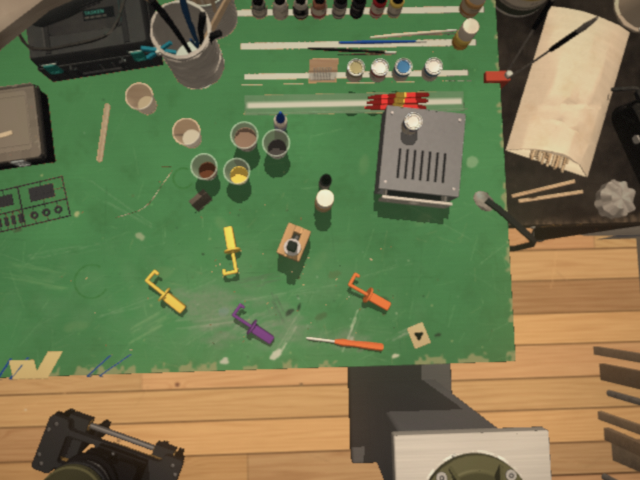

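View pics/scene0.png

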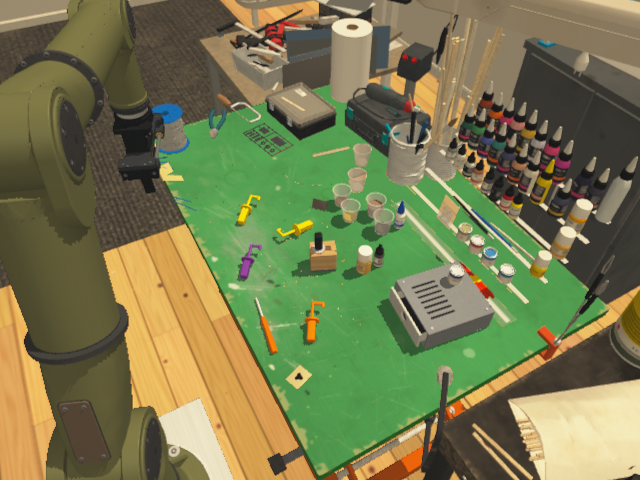

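The top view shows look-alike hooks lying at (232,250) and (165,292) yellow, (253,325) purple and (370,292) orange. The black upright one in the wooden block at (293,243) fits the description, both by colour and because it stands in the socket. The extractor is at (421,155), with its tray front towards the robot at about row 200. I'll enlarge these two to confirm.

```bash
python3 - <<'E'
import cv2,numpy as np
t=cv2.imread("pics/top0.png");s=cv2.imread("pics/scene0.png")
r=lambda im,x,y,w,h:cv2.resize(im[y:y+h,x:x+w],(400,300),interpolation=cv2.INTER_CUBIC)
a=np.vstack([np.hstack([r(t,262,214,64,48),r(s,292,228,64,48)]),np.hstack([r(t,368,110,108,100*81//100),r(s,384,258,120,90)])])
cv2.imwrite("pics/crop1.png",a)
E
```

```text
(no output)
```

View pics/crop1.png

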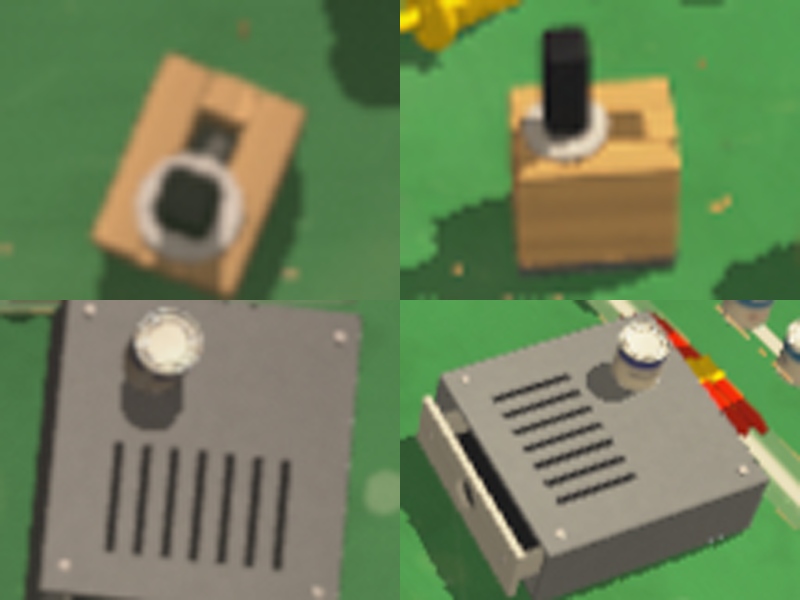

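Confirmed: black handle with steel collar in the wooden block, toe pointing to upper right in the top view. In the scene view the finger hole shows at about (404,315). Next I'll fit the poses from the corners.

```bash
cat >> h.py <<'E'
from scipy.optimize import least_squares
def W(p,q): # planar pose (x,y,yaw) applied to local point
    c,s=np.cos(p[2]),np.sin(p[2]); return np.array([p[0]+c*q[0]-s*q[1],p[1]+s*q[0]+c*q[1],q[2]])
def fit(obs,p0):
    f=lambda p:np.concatenate([px(d,W(p,q))-uv for d,q,uv in obs])
    r=least_squares(f,p0,loss="soft_l1"); return r.x,f(r.x).reshape(-1,2)
E
python3 - <<'E'
from h import *
np.set_printoptions(precision=3,suppress=True)
T=cam("top");S=cam("scene")
ct=lambda x,y:np.array([262+x/6.25-.4,214+y/6.25-.4]); cs=lambda x,y:np.array([292+(x-400)/6.25-.4,228+y/6.25-.4])
et=lambda x,y:np.array([368+x/3.704-.4,110+(y-300)/3.704-.4]); es=lambda x,y:np.array([384+(x-400)/3.333-.4,258+(y-300)/3.333-.4])
# socket top corners; local x = toe direction (image up-right = world +x,-y)
k=[(.032,.024),(.032,-.024),(-.032,-.024),(-.032,.024)]
o=[(T,(*a,.062),ct(*u)) for a,u in zip(k,[(172,55),(305,107),(228,295),(95,238)])]
o2=[(S,(*k[1],.062),cs(681,166)),(S,(*k[2],.062),cs(518,183)),(S,(*k[3],.062),cs(510,90)),(S,(*k[0],.062),cs(668,78))]
for oo in (o,o2,o+o2):
    p,r=fit(oo,[.45,.4,-.4]);print("socket",p,np.abs(r).max(0));
print(r)
P=p; print("grip pred px",px(T,W(P,(-.012,0,.114))),px(S,W(P,(-.012,0,.114))))
# extractor
k=[(-.085,.08),(-.085,-.08),(.085,-.08),(.085,.08)]
o=[(S,(*a,.064),es(*u)) for a,u in zip(k,[(443,372),(535,556),(768,480),(655,313)])]
o2=[(T,(*k[1],.064),et(333,600)),(T,(*k[2],.064),et(360,312)),(T,(*k[0],.064),et(38,590))]
for oo in (o,o2,o+o2):
    p,r=fit(oo,[.65,.1,0]);print("extractor",p,np.abs(r).max(0))
print(r)
h=es(467,492); w=ray(S,h,.032); print("hole world z=.032",w)
c,s=np.cos(p[2]),np.sin(p[2]); print("hole local",np.array([[c,s],[-s,c]])@(w[:2]-p[:2]))
for t,z,u in (("S plate top L",.056,es(424,398)),("S plate top R",.056,es(518,560))):
    w=ray(S,u,z);print(t,w,np.array([[c,s],[-s,c]])@(w[:2]-p[:2]))
for lx in (-.085,-.09,-.095,-.1,-.105): print(lx,px(T,W(p,(lx,-.07,.056))),px(T,W(p,(lx,.07,.056))))
E
```

```text
socket [ 0.546  0.351 -0.419] [0.878 0.834]
socket [ 0.544  0.348 -0.396] [0.321 0.358]
socket [ 0.545  0.35  -0.411] [1.218 1.093]
[[-0.312 -0.574]
 [ 1.161  0.276]
 [ 1.218  0.554]
 [-0.362  0.448]
 [ 0.16  -0.1  ]
 [ 0.047 -1.093]
 [-0.115 -0.761]
 [ 0.153 -0.466]]
grip pred px [291.344 245.582] [317.87  233.429]
extractor [ 0.716  0.088 -0.187] [1.254 2.183]
extractor [ 0.721  0.093 -0.127] [0.567 5.166]
extractor [ 0.72   0.09  -0.152] [3.642 6.866]
[[-0.898 -0.798]
 [ 3.642 -0.856]
 [ 1.435 -0.553]
 [-1.122 -1.907]
 [ 0.611  6.866]
 [ 1.916  0.966]
 [-0.071 -0.612]]
hole world z=.032 [0.621 0.104 0.032]
hole local [-0.1   -0.001]
S plate top L [0.628 0.171 0.056] [-0.103  0.066]
S plate top R [0.608 0.032 0.056] [-0.102 -0.074]
-0.085 [451.821 197.477] [382.117 188.646]
-0.09 [451.564 199.949] [381.834 191.119]
-0.095 [451.308 202.423] [381.551 193.594]
-0.1 [451.051 204.899] [381.268 196.071]
-0.105 [450.794 207.377] [380.985 198.549]
```

```bash
python3 - <<'E'
import cv2,numpy as np
t=cv2.imread("pics/top0.png");s=cv2.imread("pics/scene0.png")
r=lambda im,x,y,w,h:cv2.resize(im[y:y+h,x:x+w],(800,h*800//w),interpolation=cv2.INTER_CUBIC)
# top front strip 100 wide x8 ; scene front 80x... 
a=r(t,372,180,100,32); b=r(s,384,276,100,42-0)[:, :]
cv2.imwrite("pics/crop2.png",np.vstack([a,r(s,384,258,116,48)]))
g=r(s,384,280,60,45); cv2.imwrite("pics/crop3.png",g)
E
```

```text
(no output)
```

View pics/crop2.png

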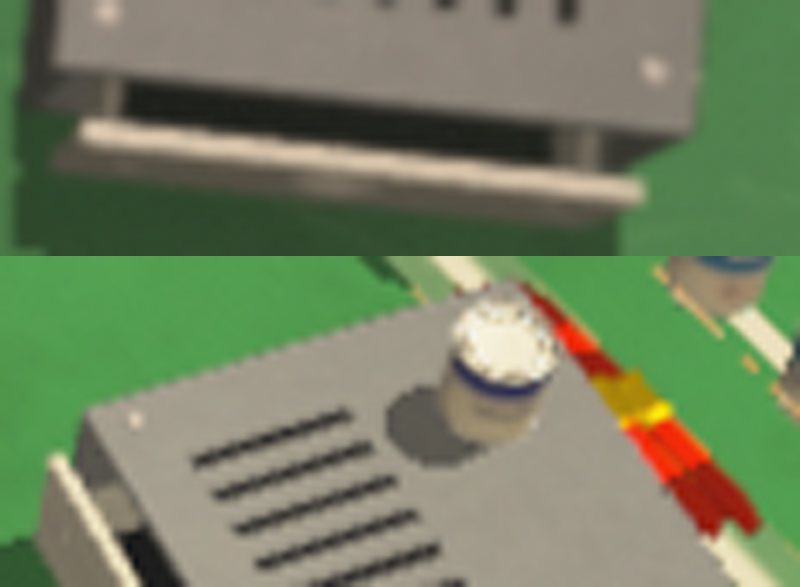

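View pics/crop3.png

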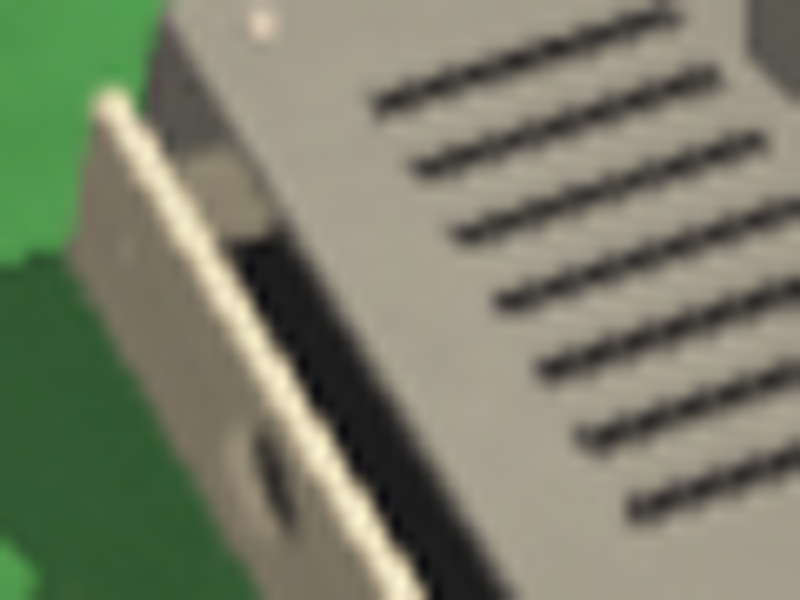

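```bash
python3 - <<'E'
from h import *
np.set_printoptions(precision=3,suppress=True)
T=cam("top");S=cam("scene")
k=[(-.085,.08),(-.085,-.08),(.085,-.08),(.085,.08)]
oT=[(T,(*k[0],.064),(378.4,188.1)),(T,(*k[1],.064),(458.2,196.1)),(T,(*k[2],.064),(464.8,112.8))]
oS=[(S,(*a,.064),u) for a,u in zip(k,[(396.1,280.2),(424.5,334.4),(494.2,311.8),(460.5,261.7)])]
for n,oo in (("T",oT),("S",oS),("TS",oT+oS)):
    p,r=fit(oo,[.65,.1,0]);print(n,p);print(r.T)
    c,s=np.cos(p[2]),np.sin(p[2]);L=lambda w:(np.array([[c,s],[-s,c]])@(w[:2]-p[:2]))
    for nm,d,z,u in (("hole",S,.032,(403.6,315.6)),("S L",S,.056,(390.9,286.5)),("T L",T,.056,(381.6,197.3)),("T R",T,.056,(451.8,204.8))):
        w=ray(d,u,z);print(nm,w[:2],L(w))
E
```

```text
T [ 0.72   0.092 -0.126]
[[-0.438  0.278  0.14 ]
 [ 0.076  0.236 -0.336]]
hole [0.62  0.103] [-0.101 -0.001]
S L [0.629 0.172] [-0.101  0.068]
T L [0.629 0.174] [-0.101  0.07 ]
T R [0.61  0.035] [-0.102 -0.071]
S [ 0.716  0.088 -0.187]
[[-0.676  0.715  0.335 -0.462]
 [-1.691  0.013  2.157 -0.23 ]]
hole [0.62  0.103] [-0.097 -0.002]
S L [0.629 0.172] [-0.101  0.067]
T L [0.629 0.174] [-0.101  0.069]
T R [0.61  0.035] [-0.094 -0.072]
TS [ 0.719  0.09  -0.149]
[[-0.101  0.449  2.198 -0.534  3.419  1.334 -1.609]
 [-0.443  1.507  1.121 -1.383 -0.418 -0.517 -1.863]]
hole [0.62  0.103] [-0.1   -0.001]
S L [0.629 0.172] [-0.102  0.069]
T L [0.629 0.174] [-0.102  0.07 ]
T R [0.61  0.035] [-0.099 -0.07 ]
```

```bash
cat >> h.py <<'E'
from scipy.spatial.transform import Rotation as Rn
def go(pos,yy): # increments (mm, rad) to TCP pos with tool down, tool y at yaw yy
    s=ctrl.get_state();R=Rn.from_rotvec(s["tool_rot"]);y=np.array([np.cos(yy),np.sin(yy),0]);z=np.array([0,0,-1.]);x=np.cross(y,z)
    G=Rn.from_matrix(np.c_[x,y,z]);t=R.as_matrix().T@(np.array(pos)-s["position"])*1000;w=(R.inv()*G).as_rotvec()
    print("t",np.round(s["time"],2),"T",np.round(t,1),"W",np.round(w,3),"pos",np.round(s["position"],4),"F",np.round(s["ft_force"],2),"g",round(s["grip_width"],3),"q7",round(s["joint_positions"][6],2))
E
python3 - <<'E'
from h import *
go((.5345,.355,.19),-.41)
# bottle height check
T=cam("top");S=cam("scene")
for n,a,b in (("bottle",(325,198),(365,249)),("tin",(412.5,121),(456.5,268))):
    print(n,least_squares(lambda P:np.r_[px(T,P)-a,px(S,P)-b],[.6,.3,.05]).x)
E
```

```text
t 0.8 T [-370.6 -126.3   32.6] W [ 0.    -0.     1.612] pos [0.2343 0.6064 0.2227] F [ 0.57 -0.26 -0.07] g 0.999 q7 -0.06
bottle [0.62755553 0.28740604 0.07418772]
tin [0.76713002 0.1173046  0.10208853]
```

Emit:
jog_arm(
  increments=[
    {"tx":-80,"ty":-27,"tz":7,"wx":0,"wy":0,"wz":0.12,"gripper":1},
    {"tx":-110,"ty":-38,"tz":10,"wx":0,"wy":0,"wz":0.24,"gripper":1},
    {"tx":-150,"ty":-51,"tz":13,"wx":0,"wy":0,"wz":0.36,"gripper":1},
    {"tx":-190,"ty":-65,"tz":17,"wx":0,"wy":0,"wz":0.48,"gripper":1},
    {"tx":-230,"ty":-78,"tz":20,"wx":0,"wy":0,"wz":0.6,"gripper":1},
  ],
)

```text
time: 1.32
position: [0.3949, 0.4716, 0.2054]
tool_rot: [1.471, 2.776, 0.001]
ft_force: [0.9, 0.8, 0.7]
grip_width: 0.997
grip_force: 0.0
```

```bash
python3 -c "
from h import *
go((.5345,.355,.19),-.41)"
```

```text
t 1.32 T [-174.9   50.    15.4] W [ 0.    -0.     1.006] pos [0.3949 0.4716 0.2054] F [0.89 0.77 0.68] g 0.997 q7 -0.3
```

Emit:
jog_arm(
  increments=[
    {"tx":-35,"ty":10,"tz":3,"wx":0,"wy":0,"wz":0.12,"gripper":1},
    {"tx":-70,"ty":20,"tz":6,"wx":0,"wy":0,"wz":0.24,"gripper":1},
    {"tx":-105,"ty":30,"tz":9,"wx":0,"wy":0,"wz":0.36,"gripper":1},
    {"tx":-140,"ty":40,"tz":12,"wx":0,"wy":0,"wz":0.48,"gripper":1},
    {"tx":-170,"ty":49,"tz":15,"wx":0,"wy":0,"wz":0.6,"gripper":1},
  ],
)

```text
time: 1.73
position: [0.5323, 0.3583, 0.1905]
tool_rot: [2.227, 2.215, 0.001]
ft_force: [0.9, -0.6, 0.5]
grip_width: 0.999
grip_force: 0.0
```

```bash
python3 -c "
from h import *
go((.5345,.355,.14),-.41)"
```

```text
t 1.73 T [-3.3  2.2 50.5] W [0.001 0.    0.404] pos [0.5323 0.3583 0.1905] F [ 0.89 -0.63  0.51] g 0.999 q7 -0.57
```

Emit:
jog_arm(
  increments=[
    {"tx":-2,"ty":1,"tz":5,"wx":0,"wy":0,"wz":0.12,"gripper":1},
    {"tx":-3.3,"ty":2.2,"tz":15,"wx":0,"wy":0,"wz":0.24,"gripper":1},
    {"tx":-3.3,"ty":2.2,"tz":30,"wx":0,"wy":0,"wz":0.36,"gripper":1},
    {"tx":-3.3,"ty":2.2,"tz":45,"wx":0,"wy":0,"wz":0.404,"gripper":1},
    {"tx":-3.3,"ty":2.2,"tz":50,"wx":0,"wy":0,"wz":0.404,"gripper":1},
  ],
)

```text
time: 2.15
position: [0.5313, 0.3567, 0.138]
tool_rot: [2.621, 1.732, -0.005]
ft_force: [0.1, -0.0, -0.5]
grip_width: 0.996
grip_force: 0.0
```

```bash
python3 -c "
from h import *
go((.5345,.355,.073),-.41)
for n in ('top','scene'):
    d=cam(n);cv2.imwrite(f'pics/{n}1.png',d['color'])
t=cv2.imread('pics/top1.png')[200:290,240:360];s=cv2.imread('pics/scene1.png')[200:290,260:380]
cv2.imwrite('pics/crop4.png',np.hstack([cv2.resize(i,(400,300),interpolation=2) for i in (t,s)]))"
```

```text
t 2.15 T [-0.1  3.7 65. ] W [-0.002  0.003  0.007] pos [0.5313 0.3567 0.138 ] F [ 0.05 -0.03 -0.51] g 0.996 q7 -0.95
```

View pics/crop4.png

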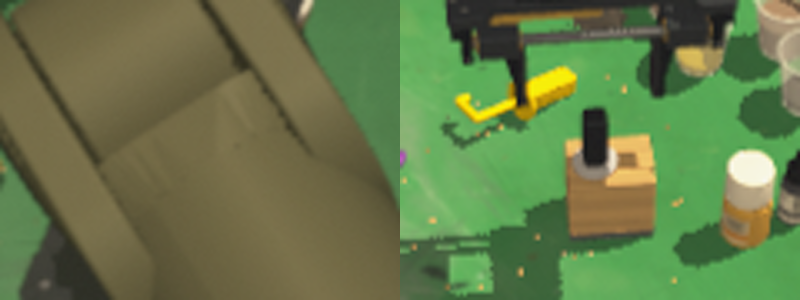

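The scene crop shows the fingers straddling the black handle, tips at (522,95) and (658,85) with the handle top at (595,115). I'll descend.

Emit:
jog_arm(
  increments=[
    {"tx":0,"ty":3.7,"tz":15,"wx":0,"wy":0,"wz":0.007,"gripper":1},
    {"tx":0,"ty":3.7,"tz":33,"wx":0,"wy":0,"wz":0.007,"gripper":1},
    {"tx":0,"ty":3.7,"tz":50,"wx":0,"wy":0,"wz":0.007,"gripper":1},
    {"tx":0,"ty":3.7,"tz":62,"wx":0,"wy":0,"wz":0.007,"gripper":1},
    {"tx":0,"ty":3.7,"tz":65,"wx":0,"wy":0,"wz":0.007,"gripper":1},
  ],
)

```text
time: 2.67
position: [0.535, 0.3556, 0.0738]
tool_rot: [2.625, 1.725, -0.004]
ft_force: [-0.6, -0.3, -1.2]
grip_width: 1.001
grip_force: 0.0
```

Emit:
jog_arm(
  increments=[
    {"gripper":0.5},
    {"gripper":0.35},
    {"gripper":0.15},
    {"gripper":0.1},
    {"gripper":0.1},
  ],
  grip_force=15,
)

```text
validation failed for argument at $.in...
```

Emit:
jog_arm(
  increments=[
    {"gripper":0.1},
    {"gripper":0.05},
    {"gripper":0},
    {"gripper":0},
    {"gripper":0},
  ],
  grip_force=15,
)

```text
validation failed for argument at $.in...
```

```bash
python3 -c "
from h import *
go((.5345,.355,.073),-.41)"
```

```text
t 2.67 T [-0.8 -0.2  0.8] W [-0.001  0.002  0.002] pos [0.535  0.3556 0.0738] F [-0.59 -0.26 -1.17] g 1.001 q7 -0.93
```

Emit:
jog_arm(
  increments=[
    {"tx":0,"ty":0,"tz":0,"wx":0,"wy":0,"wz":0,"gripper":0.4},
    {"tx":0,"ty":0,"tz":0,"wx":0,"wy":0,"wz":0,"gripper":0.25},
    {"tx":0,"ty":0,"tz":0,"wx":0,"wy":0,"wz":0,"gripper":0.1},
    {"tx":0,"ty":0,"tz":0,"wx":0,"wy":0,"wz":0,"gripper":0.1},
    {"tx":0,"ty":0,"tz":0,"wx":0,"wy":0,"wz":0,"gripper":0.1},
  ],
  grip_force=15,
)

```text
time: 3.08
position: [0.5364, 0.3564, 0.0764]
tool_rot: [-2.626, -1.724, -0.003]
ft_force: [-0.2, 0.1, -0.1]
grip_width: 0.708
grip_force: 0.0
```

Emit:
jog_arm(
  increments=[
    {"tx":0,"ty":0,"tz":0,"wx":0,"wy":0,"wz":0,"gripper":0.1},
    {"tx":0,"ty":0,"tz":0,"wx":0,"wy":0,"wz":0,"gripper":0.1},
    {"tx":0,"ty":0,"tz":0,"wx":0,"wy":0,"wz":0,"gripper":0},
    {"tx":0,"ty":0,"tz":0,"wx":0,"wy":0,"wz":0,"gripper":0},
    {"tx":0,"ty":0,"tz":0,"wx":0,"wy":0,"wz":0,"gripper":0},
  ],
  grip_force=60,
)

```text
time: 3.5
position: [0.5359, 0.356, 0.0754]
tool_rot: [-2.626, -1.724, -0.0]
ft_force: [-0.2, -0.4, 0.9]
grip_width: 0.326
grip_force: 0.0
```

```bash
python3 -c "
from h import *
go((.5345,.355,.073),-.41)"
```

```text
t 3.5 T [-1.5 -0.8  2.4] W [ 0.    -0.     0.001] pos [0.5359 0.356  0.0754] F [-0.2  -0.4   0.95] g 0.326 q7 -0.93
```

Emit:
jog_arm(
  increments=[
    {"tx":0,"ty":0,"tz":0,"wx":0,"wy":0,"wz":0,"gripper":0},
    {"tx":0,"ty":0,"tz":0,"wx":0,"wy":0,"wz":0,"gripper":0},
    {"tx":0,"ty":0,"tz":0,"wx":0,"wy":0,"wz":0,"gripper":0},
    {"tx":0,"ty":0,"tz":0,"wx":0,"wy":0,"wz":0,"gripper":0},
    {"tx":0,"ty":0,"tz":0,"wx":0,"wy":0,"wz":0,"gripper":0},
  ],
  grip_force=60,
)

```text
time: 3.92
position: [0.5358, 0.356, 0.0753]
tool_rot: [-2.626, -1.724, -0.0]
ft_force: [0.7, -0.1, -0.3]
grip_width: 0.202
grip_force: 60.0
```

```bash
python3 -c "
from h import *
go((.5345,.355,.17),-.41)"
```

```text
t 3.92 T [ -1.5  -0.8 -94.7] W [-0.    -0.     0.001] pos [0.5358 0.356  0.0753] F [ 0.74 -0.14 -0.31] g 0.202 q7 -0.93
```

Emit:
jog_arm(
  increments=[
    {"tx":0,"ty":0,"tz":-10,"wx":0,"wy":0,"wz":0,"gripper":0},
    {"tx":0,"ty":0,"tz":-30,"wx":0,"wy":0,"wz":0,"gripper":0},
    {"tx":0,"ty":0,"tz":-55,"wx":0,"wy":0,"wz":0,"gripper":0},
    {"tx":0,"ty":0,"tz":-80,"wx":0,"wy":0,"wz":0,"gripper":0},
    {"tx":0,"ty":0,"tz":-90,"wx":0,"wy":0,"wz":0,"gripper":0},
  ],
  grip_force=60,
)

```text
time: 4.33
position: [0.5376, 0.3569, 0.1699]
tool_rot: [-2.626, -1.723, -0.009]
ft_force: [-0.2, 0.7, -0.4]
grip_width: 0.203
grip_force: 60.0
```

```bash
python3 -c "
from h import *
u=np.array([np.cos(-.13),np.sin(-.13),0]);h=np.array([.620,.104,0])
print(h-u*.07)
go(h-u*.07+[0,0,.165],-.13)"
```

```text
[0.55059067 0.11307439 0.        ]
t 4.33 T [-218.5  108.9    4. ] W [ 0.004 -0.005 -0.279] pos [0.5376 0.3569 0.1699] F [-0.16  0.74 -0.43] g 0.203 q7 -0.95
```

Emit:
jog_arm(
  increments=[
    {"tx":-25,"ty":12,"tz":0,"wx":0,"wy":0,"wz":-0.05,"gripper":0},
    {"tx":-60,"ty":30,"tz":0,"wx":0,"wy":0,"wz":-0.1,"gripper":0},
    {"tx":-95,"ty":47,"tz":1,"wx":0,"wy":0,"wz":-0.15,"gripper":0},
    {"tx":-130,"ty":65,"tz":2,"wx":0,"wy":0,"wz":-0.2,"gripper":0},
    {"tx":-165,"ty":82,"tz":3,"wx":0,"wy":0,"wz":-0.25,"gripper":0},
  ],
  grip_force=60,
)

```text
time: 4.75
position: [0.5452, 0.17, 0.1622]
tool_rot: [2.388, 2.041, -0.0]
ft_force: [0.8, 0.0, -1.0]
grip_width: 0.205
grip_force: 60.0
```

```bash
python3 -c "
from h import *
u=np.array([np.cos(-.13),np.sin(-.13),0]);h=np.array([.620,.104,0])
go(h-u*.07+[0,0,.0838],-.13)"
```

```text
t 4.75 T [-55.4  14.2  78.4] W [-0.     0.    -0.026] pos [0.5452 0.17   0.1622] F [ 0.76  0.04 -0.96] g 0.205 q7 -0.44
```

Emit:
jog_arm(
  increments=[
    {"tx":-30,"ty":7,"tz":10,"wx":0,"wy":0,"wz":-0.02,"gripper":0},
    {"tx":-50,"ty":13,"tz":30,"wx":0,"wy":0,"wz":-0.026,"gripper":0},
    {"tx":-55,"ty":14,"tz":55,"wx":0,"wy":0,"wz":-0.026,"gripper":0},
    {"tx":-55,"ty":14,"tz":74,"wx":0,"wy":0,"wz":-0.026,"gripper":0},
    {"tx":-55,"ty":14,"tz":78,"wx":0,"wy":0,"wz":-0.026,"gripper":0},
  ],
  grip_force=60,
)

```text
time: 5.17
position: [0.5479, 0.1138, 0.0809]
tool_rot: [-2.364, -2.065, 0.009]
ft_force: [-0.6, -0.5, -1.7]
grip_width: 0.2
grip_force: 60.0
```

Emit:
jog_arm(
  increments=[
    {"tx":0,"ty":0,"tz":0,"wx":0,"wy":0,"wz":0,"gripper":0},
    {"tx":0,"ty":0,"tz":0,"wx":0,"wy":0,"wz":0,"gripper":0},
    {"tx":0,"ty":0,"tz":0,"wx":0,"wy":0,"wz":0,"gripper":0},
    {"tx":0,"ty":0,"tz":0,"wx":0,"wy":0,"wz":0,"gripper":0},
    {"tx":0,"ty":0,"tz":0,"wx":0,"wy":0,"wz":0,"gripper":0},
  ],
)

```text
time: 5.58
position: [0.5514, 0.116, 0.0855]
tool_rot: [2.363, 2.069, 0.003]
ft_force: [0.1, -0.9, -0.9]
grip_width: 0.2
grip_force: 60.0
```

```bash
python3 -c "
from h import *
u=np.array([np.cos(-.13),np.sin(-.13),0]);h=np.array([.620,.104,0])
go(h-u*.07+[0,0,.0838],-.13)
d=cam('scene');t=cam('top');s=ctrl.get_state();p=s['position']
for n,c in (('S',d),('T',t)): print(n,'tip',px(c,p+u*.024+[0,0,.0147-.0595]),'bottom',px(c,p+[0,0,.0147-.0735]),'hole',px(c,h+[0,0,.032]))
a=cv2.resize(d['color'][250:355,350:490],(800,600),interpolation=2);cv2.imwrite('pics/crop5.png',a)
print(*[b for b in vision.spot_in('scene','hook_grip')])
"
```

```text
t 5.58 T [-3.  -0.4  1.7] W [ 0.002 -0.001 -0.002] pos [0.5514 0.116  0.0855] F [ 0.11 -0.87 -0.87] g 0.2 q7 -0.29
S tip [385.02765276 318.54692065] bottom [374.87415633 325.29542803] hole [403.34324957 315.40634995]
T tip [411.67269841 224.42809614] bottom [409.04992194 236.81683885] hole [414.02645645 202.66160138]
{'bbox': [303.5, 303.7, 325.5, 343.2], 'conf': 0.84} {'bbox': [371.7, 308.0, 386.2, 328.9], 'conf': 0.77} {'bbox': [277.8, 220.9, 311.1, 236.3], 'conf': 0.68} {'bbox': [244.3, 244.9, 261.2, 278.1], 'conf': 0.66}
```

View pics/crop5.png

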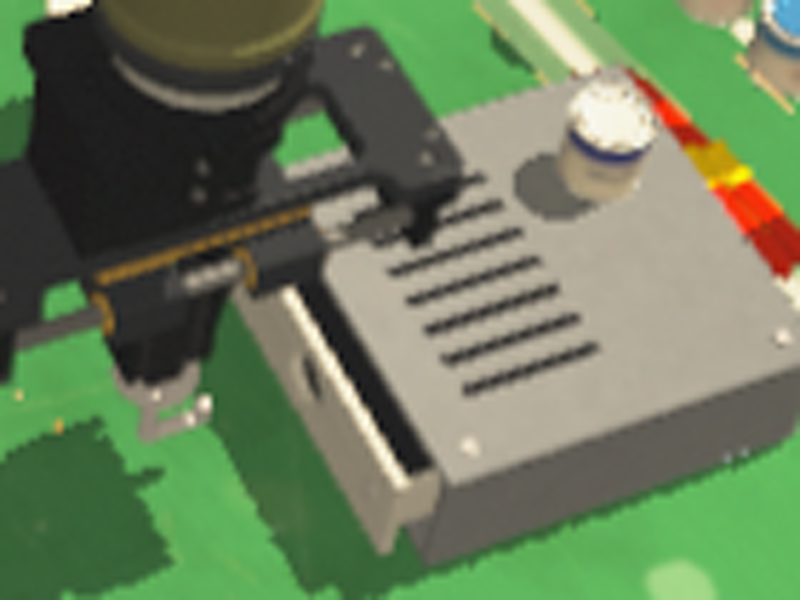

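The scene crop shows the hook tip at about (386,320) and the hole at (404,316), which agrees with the predictions within 1–2 px. I'll insert it.

Emit:
jog_arm(
  increments=[
    {"tx":-1,"ty":8,"tz":0.5,"wx":0,"wy":0,"wz":0,"gripper":0},
    {"tx":-2,"ty":18,"tz":1,"wx":0,"wy":0,"wz":0,"gripper":0},
    {"tx":-2,"ty":27,"tz":1,"wx":0,"wy":0,"wz":0,"gripper":0},
    {"tx":-2,"ty":32,"tz":1,"wx":0,"wy":0,"wz":0,"gripper":0},
    {"tx":-2,"ty":34,"tz":1,"wx":0,"wy":0,"wz":0,"gripper":0},
  ],
  grip_force=60,
)

```text
time: 6.15
position: [0.5855, 0.1083, 0.0833]
tool_rot: [2.364, 2.067, 0.0]
ft_force: [0.8, 1.2, -1.3]
grip_width: 0.2
grip_force: 60.0
```

```bash
python3 -c "
from h import *
u=np.array([np.cos(-.13),np.sin(-.13),0]);h=np.array([.620,.104,0])
for i in range(3):
    d=cam('scene'); go(h-u*.0095+[0,0,.0838],-.13)
"
```

```text
t 6.2 T [ 0.3 25.6 -0.6] W [ 0.     0.001 -0.004] pos [0.5852 0.1084 0.0831] F [ 1.1   0.07 -1.08] g 0.205 q7 -0.25
t 6.25 T [ 0.1 26.3 -0.7] W [-0.     0.001 -0.004] pos [0.5845 0.1086 0.0831] F [-0.43  0.08 -1.45] g 0.199 q7 -0.25
t 6.3 T [-0.  26.8 -0.8] W [-0.001  0.    -0.003] pos [0.584  0.1088 0.083 ] F [ 0.13  0.2  -0.77] g 0.199 q7 -0.25
```

Emit:
jog_arm(
  increments=[
    {"tx":0,"ty":3,"tz":0,"wx":0,"wy":0,"wz":0,"gripper":0},
    {"tx":0,"ty":6,"tz":-0.5,"wx":0,"wy":0,"wz":0,"gripper":0},
    {"tx":0,"ty":9,"tz":-0.5,"wx":0,"wy":0,"wz":0,"gripper":0},
    {"tx":0,"ty":12,"tz":-0.5,"wx":0,"wy":0,"wz":0,"gripper":0},
    {"tx":0,"ty":14,"tz":-0.5,"wx":0,"wy":0,"wz":0,"gripper":0},
  ],
  grip_force=60,
)

```text
time: 6.72
position: [0.5984, 0.1071, 0.084]
tool_rot: [2.364, 2.069, 0.001]
ft_force: [0.3, -0.8, -0.8]
grip_width: 0.2
grip_force: 60.0
```

```bash
python3 -c "
from h import *
u=np.array([np.cos(-.13),np.sin(-.13),0]);h=np.array([.620,.104,0])
for i in range(3):
    d=cam('scene'); go(h-u*.0095+[0,0,.0838],-.13)
a=cv2.resize(d['color'][270:345,360:460],(800,600),interpolation=2);cv2.imwrite('pics/crop6.png',a)
"
```

```text
t 6.77 T [-0.1 12.1  0.1] W [ 0.001 -0.    -0.003] pos [0.5986 0.1069 0.0839] F [ 0.13  0.41 -0.89] g 0.203 q7 -0.23
t 6.82 T [-0.1 12.4  0.1] W [ 0.     0.    -0.003] pos [0.5983 0.107  0.0839] F [-0.03  0.46 -1.19] g 0.202 q7 -0.23
t 6.87 T [-0.1 12.7  0. ] W [ 0.     0.    -0.003] pos [0.598  0.107  0.0838] F [-1.03  0.78 -2.06] g 0.198 q7 -0.23
```

View pics/crop6.png

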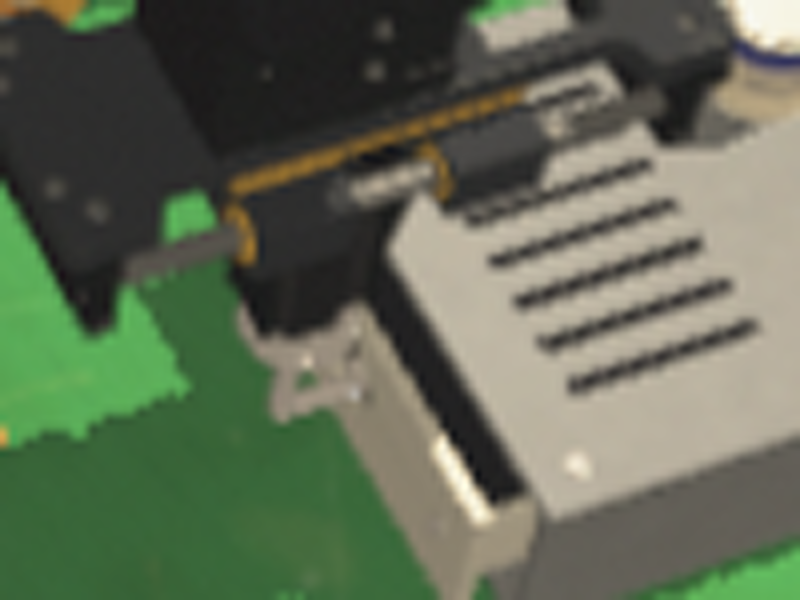

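The crop shows the toe going into the plate around (350,385), with no contact force so far. I'll continue.

Emit:
jog_arm(
  increments=[
    {"tx":0,"ty":2.5,"tz":0,"wx":0,"wy":0,"wz":0,"gripper":0},
    {"tx":0,"ty":5,"tz":0,"wx":0,"wy":0,"wz":0,"gripper":0},
    {"tx":0,"ty":7.5,"tz":0,"wx":0,"wy":0,"wz":0,"gripper":0},
    {"tx":0,"ty":10,"tz":0,"wx":0,"wy":0,"wz":0,"gripper":0},
    {"tx":0,"ty":12,"tz":0,"wx":0,"wy":0,"wz":0,"gripper":0},
  ],
  grip_force=60,
)

```text
time: 7.28
position: [0.6102, 0.1054, 0.0839]
tool_rot: [2.364, 2.069, 0.0]
ft_force: [0.3, 0.4, -1.4]
grip_width: 0.202
grip_force: 60.0
```

```bash
python3 -c "
from h import *
u=np.array([np.cos(-.13),np.sin(-.13),0]);h=np.array([.620,.104,0])
for i in range(3):
    d=cam('scene'); go(h-u*.0095+[0,0,.0838],-.13)
"
```

```text
t 7.33 T [-0.1  0.1  0.1] W [ 0.001  0.    -0.003] pos [0.6105 0.1054 0.0839] F [ 0.59  0.55 -0.99] g 0.203 q7 -0.22
t 7.38 T [-0.1  0.4  0.1] W [ 0.     0.    -0.003] pos [0.6102 0.1054 0.0839] F [-0.01  0.17 -0.72] g 0.205 q7 -0.22
t 7.43 T [-0.1  0.6 -0. ] W [-0.     0.    -0.003] pos [0.6099 0.1054 0.0838] F [-0.06  0.31 -0.8 ] g 0.203 q7 -0.22
```

Inserted with no force. Now up 10 mm.

Emit:
jog_arm(
  increments=[
    {"tx":0,"ty":0,"tz":-2.5,"wx":0,"wy":0,"wz":0,"gripper":0},
    {"tx":0,"ty":0,"tz":-5,"wx":0,"wy":0,"wz":0,"gripper":0},
    {"tx":0,"ty":0,"tz":-7,"wx":0,"wy":0,"wz":0,"gripper":0},
    {"tx":0,"ty":0,"tz":-9,"wx":0,"wy":0,"wz":0,"gripper":0},
    {"tx":0,"ty":0,"tz":-10,"wx":0,"wy":0,"wz":0,"gripper":0},
  ],
  grip_force=60,
)

```text
time: 7.85
position: [0.61, 0.1056, 0.0944]
tool_rot: [2.364, 2.069, 0.001]
ft_force: [0.2, -0.2, -1.0]
grip_width: 0.203
grip_force: 60.0
```

```bash
python3 -c "
from h import *
u=np.array([np.cos(-.13),np.sin(-.13),0]);h=np.array([.620,.104,0])
for i in range(3):
    d=cam('scene'); go(h-u*.0155+[0,0,.0938],-.13)
"
```

```text
t 7.9 T [-0.4 -5.5  0.7] W [ 0.001 -0.    -0.003] pos [0.6101 0.1056 0.0945] F [ 0.07  0.32 -0.69] g 0.203 q7 -0.22
t 7.95 T [-0.3 -5.4  0.5] W [ 0.001 -0.    -0.003] pos [0.61   0.1056 0.0943] F [-0.27  0.29 -1.43] g 0.202 q7 -0.22
t 8.0 T [-0.3 -5.3  0.2] W [ 0.    -0.    -0.003] pos [0.6099 0.1056 0.094 ] F [ 0.61 -0.46 -0.77] g 0.197 q7 -0.22
```

Emit:
jog_arm(
  increments=[
    {"tx":0,"ty":-3,"tz":0,"wx":0,"wy":0,"wz":0,"gripper":0},
    {"tx":0,"ty":-6,"tz":0,"wx":0,"wy":0,"wz":0,"gripper":0},
    {"tx":0,"ty":-9,"tz":0,"wx":0,"wy":0,"wz":0,"gripper":0},
    {"tx":0,"ty":-12,"tz":0,"wx":0,"wy":0,"wz":0,"gripper":0},
    {"tx":0,"ty":-15,"tz":0,"wx":0,"wy":0,"wz":0,"gripper":0},
  ],
  grip_force=60,
)

```text
time: 8.42
position: [0.5951, 0.1074, 0.094]
tool_rot: [2.364, 2.068, 0.001]
ft_force: [2.4, -0.2, -2.2]
grip_width: 0.203
grip_force: 60.0
```

```bash
python3 -c "
from h import *
u=np.array([np.cos(-.13),np.sin(-.13),0]);h=np.array([.620,.104,0])
for i in range(3):
    d=cam('scene'); go(h-u*.0155+[0,0,.0938],-.13)
"
```

```text
t 8.47 T [-0.1 10.4  0.1] W [ 0.    -0.    -0.003] pos [0.5944 0.1075 0.0939] F [ 0.65 -1.22 -2.25] g 0.199 q7 -0.24
t 8.52 T [-0.1 10.3  0.1] W [-0.    -0.    -0.003] pos [0.5945 0.1075 0.0939] F [ 1.69 -1.59 -2.08] g 0.204 q7 -0.24
t 8.57 T [-0.1 10.2  0.1] W [-0.    -0.    -0.003] pos [0.5945 0.1075 0.094 ] F [ 0.85 -0.66 -0.72] g 0.206 q7 -0.24
```

Emit:
jog_arm(
  increments=[
    {"tx":0,"ty":-4,"tz":0,"wx":0,"wy":0,"wz":0,"gripper":0},
    {"tx":0,"ty":-9,"tz":0,"wx":0,"wy":0,"wz":0,"gripper":0},
    {"tx":0,"ty":-14,"tz":0,"wx":0,"wy":0,"wz":0,"gripper":0},
    {"tx":0,"ty":-19,"tz":0,"wx":0,"wy":0,"wz":0,"gripper":0},
    {"tx":0,"ty":-24,"tz":0,"wx":0,"wy":0,"wz":0,"gripper":0},
  ],
  grip_force=60,
)

```text
time: 8.98
position: [0.5707, 0.1107, 0.094]
tool_rot: [2.364, 2.069, 0.0]
ft_force: [2.1, -0.8, -1.6]
grip_width: 0.203
grip_force: 60.0
```

Emit:
jog_arm(
  increments=[
    {"tx":0,"ty":-5,"tz":0,"wx":0,"wy":0,"wz":0,"gripper":0},
    {"tx":0,"ty":-10,"tz":0,"wx":0,"wy":0,"wz":0,"gripper":0},
    {"tx":0,"ty":-15,"tz":0,"wx":0,"wy":0,"wz":0,"gripper":0},
    {"tx":0,"ty":-19,"tz":0,"wx":0,"wy":0,"wz":0,"gripper":0},
    {"tx":0,"ty":-22,"tz":0,"wx":0,"wy":0,"wz":0,"gripper":0},
  ],
  grip_force=60,
)

```text
time: 9.4
position: [0.5488, 0.1137, 0.094]
tool_rot: [-2.364, -2.069, -0.0]
ft_force: [2.8, -0.9, -0.7]
grip_width: 0.204
grip_force: 60.0
```

```bash
python3 -c "
from h import *
u=np.array([np.cos(-.13),np.sin(-.13),0]);h=np.array([.620,.104,0])
for i in range(3):
    d=cam('scene'); go(h-u*.0155+[0,0,.0938],-.13)
p=ctrl.get_state()['position']
# plate location in top-view: find by drawing prediction
t=cam('top');o=p+u*.0155
print('pred plate ends top view',px(t,[*(o+np.array([-u[1],u[0],0])*.07)[:2],.056]),px(t,[*(o-np.array([-u[1],u[0],0])*.07)[:2],.056]),vision.spot_in('top','filter_tray')[:2])
"
```

```text
t 9.45 T [-0.4 56.9  0. ] W [-0.001 -0.    -0.003] pos [0.5483 0.1139 0.0939] F [ 1.39 -0.27 -0.06] g 0.2 q7 -0.29
t 9.5 T [-0.4 56.8 -0.1] W [-0.001 -0.    -0.003] pos [0.5484 0.1139 0.0938] F [ 1.56  0.18 -0.82] g 0.203 q7 -0.29
t 9.55 T [-0.4 56.7 -0.1] W [-0.001 -0.    -0.003] pos [0.5485 0.1139 0.0938] F [ 0.76 -0.12 -1.12] g 0.201 q7 -0.29
pred plate ends top view [379.01412044 225.42033026] [449.24459498 232.72354775] [{'bbox': [379.1, 190.9, 446.0, 231.5], 'conf': 0.79}]
```

Emit:
jog_arm(
  increments=[
    {"tx":0,"ty":-5,"tz":0,"wx":0,"wy":0,"wz":0,"gripper":0},
    {"tx":0,"ty":-10,"tz":0,"wx":0,"wy":0,"wz":0,"gripper":0},
    {"tx":0,"ty":-15,"tz":0,"wx":0,"wy":0,"wz":0,"gripper":0},
    {"tx":0,"ty":-18,"tz":0,"wx":0,"wy":0,"wz":0,"gripper":0},
    {"tx":0,"ty":-20,"tz":0,"wx":0,"wy":0,"wz":0,"gripper":0},
  ],
  grip_force=60,
)

```text
time: 10.07
position: [0.529, 0.1164, 0.0938]
tool_rot: [-2.364, -2.069, -0.0]
ft_force: [2.7, -0.7, -2.7]
grip_width: 0.203
grip_force: 60.0
```

Emit:
jog_arm(
  increments=[
    {"tx":0,"ty":-1,"tz":0,"wx":0,"wy":0,"wz":0,"gripper":0},
    {"tx":0,"ty":-2,"tz":0,"wx":0,"wy":0,"wz":0,"gripper":0},
    {"tx":0,"ty":-3,"tz":0,"wx":0,"wy":0,"wz":0,"gripper":0},
    {"tx":0,"ty":-4,"tz":0,"wx":0,"wy":0,"wz":0,"gripper":0},
    {"tx":0,"ty":-5,"tz":0,"wx":0,"wy":0,"wz":0,"gripper":0},
  ],
  grip_force=60,
)

```text
time: 10.48
position: [0.5246, 0.117, 0.0939]
tool_rot: [2.364, 2.069, 0.0]
ft_force: [2.7, -0.3, -2.0]
grip_width: 0.203
grip_force: 60.0
```

```bash
cat > f.py <<'E'
from h import *
u=np.array([np.cos(-.13),np.sin(-.13),0]);h=np.array([.620,.104,0])
F=[]
for i in range(8):
    d=cam('scene');F.append(ctrl.get_state()['ft_force']@u)
go(h-u*.0155+[0,0,.0938],-.13);print("pull",np.round(F,1),np.mean(F))
E
python3 f.py
```

```text
t 10.88 T [-0.3 80.9  0. ] W [-0.    -0.    -0.003] pos [0.5245 0.117  0.0938] F [ 0.2   0.07 -0.92] g 0.199 q7 -0.33
pull [3.1 2.6 1.9 1.8 2.5 1.3 1.7 0.2] 1.889215569422781
```

Emit:
jog_arm(
  increments=[
    {"tx":0,"ty":-1,"tz":0,"wx":0,"wy":0,"wz":0,"gripper":0},
    {"tx":0,"ty":-2,"tz":0,"wx":0,"wy":0,"wz":0,"gripper":0},
    {"tx":0,"ty":-3,"tz":0,"wx":0,"wy":0,"wz":0,"gripper":0},
    {"tx":0,"ty":-4,"tz":0,"wx":0,"wy":0,"wz":0,"gripper":0},
    {"tx":0,"ty":-5,"tz":0,"wx":0,"wy":0,"wz":0,"gripper":0},
  ],
)

```text
time: 11.3
position: [0.5196, 0.1176, 0.0939]
tool_rot: [2.364, 2.069, 0.0]
ft_force: [2.8, 1.1, -2.0]
grip_width: 0.203
grip_force: 60.0
```

Emit:
jog_arm(
  increments=[
    {"tx":0,"ty":-1,"tz":0,"wx":0,"wy":0,"wz":0,"gripper":0},
    {"tx":0,"ty":-2,"tz":0,"wx":0,"wy":0,"wz":0,"gripper":0},
    {"tx":0,"ty":-3,"tz":0,"wx":0,"wy":0,"wz":0,"gripper":0},
    {"tx":0,"ty":-4,"tz":0,"wx":0,"wy":0,"wz":0,"gripper":0},
    {"tx":0,"ty":-5,"tz":0,"wx":0,"wy":0,"wz":0,"gripper":0},
  ],
)

```text
time: 11.72
position: [0.5152, 0.1182, 0.0939]
tool_rot: [2.364, 2.068, 0.002]
ft_force: [4.1, -0.9, -4.0]
grip_width: 0.203
grip_force: 60.0
```

Emit:
jog_arm(
  increments=[
    {"tx":0,"ty":-0.5,"tz":0,"wx":0,"wy":0,"wz":0,"gripper":0},
    {"tx":0,"ty":-1,"tz":0,"wx":0,"wy":0,"wz":0,"gripper":0},
    {"tx":0,"ty":-1.5,"tz":0,"wx":0,"wy":0,"wz":0,"gripper":0},
    {"tx":0,"ty":-2,"tz":0,"wx":0,"wy":0,"wz":0,"gripper":0},
    {"tx":0,"ty":-2,"tz":0,"wx":0,"wy":0,"wz":0,"gripper":0},
  ],
)

```text
time: 12.13
position: [0.514, 0.1183, 0.0941]
tool_rot: [2.363, 2.067, 0.004]
ft_force: [7.7, 0.4, -4.0]
grip_width: 0.204
grip_force: 60.0
```

```bash
python3 f.py
```

```text
t 12.53 T [-0.1 91.5  0.6] W [ 0.003 -0.    -0.003] pos [0.514  0.1183 0.0941] F [ 6.46 -0.19 -3.3 ] g 0.2 q7 -0.34
pull [7.  5.7 6.7 5.7 6.2 5.9 6.7 6.4] 6.309923381029205
```

Emit:
jog_arm(
  increments=[
    {"tx":0,"ty":-0.5,"tz":0,"wx":0,"wy":0,"wz":0,"gripper":0},
    {"tx":0,"ty":-1,"tz":0,"wx":0,"wy":0,"wz":0,"gripper":0},
    {"tx":0,"ty":-1.5,"tz":0,"wx":0,"wy":0,"wz":0,"gripper":0},
    {"tx":0,"ty":-2,"tz":0,"wx":0,"wy":0,"wz":0,"gripper":0},
    {"tx":0,"ty":-2.3,"tz":0,"wx":0,"wy":0,"wz":0,"gripper":0},
  ],
)

```text
time: 12.95
position: [0.5128, 0.1184, 0.0944]
tool_rot: [2.362, 2.066, 0.006]
ft_force: [8.2, -0.1, -6.0]
grip_width: 0.198
grip_force: 60.0
```

```bash
python3 f.py
```

```text
t 13.35 T [-0.  92.7  1.1] W [ 0.005 -0.001 -0.003] pos [0.5128 0.1184 0.0944] F [ 7.86 -1.14 -5.84] g 0.202 q7 -0.35
pull [7.9 8.1 9.1 8.1 8.9 7.5 8.  7.9] 8.190439280414807
```

Emit:
jog_arm(
  increments=[
    {"tx":0,"ty":-0.5,"tz":0,"wx":0,"wy":0,"wz":0,"gripper":0},
    {"tx":0,"ty":-1,"tz":0,"wx":0,"wy":0,"wz":0,"gripper":0},
    {"tx":0,"ty":-1,"tz":0,"wx":0,"wy":0,"wz":0,"gripper":0},
    {"tx":0,"ty":-1,"tz":0,"wx":0,"wy":0,"wz":0,"gripper":0},
    {"tx":0,"ty":-1,"tz":0,"wx":0,"wy":0,"wz":0,"gripper":0},
  ],
)

```text
time: 13.77
position: [0.5122, 0.1184, 0.0945]
tool_rot: [2.362, 2.066, 0.007]
ft_force: [9.0, -0.8, -4.8]
grip_width: 0.203
grip_force: 60.0
```

```bash
python3 f.py
```

```text
t 14.17 T [ 0.  93.3  1.3] W [ 0.006 -0.001 -0.004] pos [0.5122 0.1184 0.0945] F [ 9.05 -1.52 -5.73] g 0.202 q7 -0.35
pull [9.  8.9 8.2 9.6 8.8 9.6 8.9 9.2] 9.017040964543945
```

Emit:
jog_arm(
  increments=[
    {"tx":0,"ty":2,"tz":0,"wx":0,"wy":0,"wz":0,"gripper":0},
    {"tx":0,"ty":4,"tz":0,"wx":0,"wy":0,"wz":0,"gripper":0},
    {"tx":0,"ty":6,"tz":0,"wx":0,"wy":0,"wz":0,"gripper":0},
    {"tx":0,"ty":8,"tz":0,"wx":0,"wy":0,"wz":0,"gripper":0},
    {"tx":0,"ty":10,"tz":0,"wx":0,"wy":0,"wz":0,"gripper":0},
  ],
)

```text
time: 14.58
position: [0.518, 0.1177, 0.0932]
tool_rot: [-2.362, -2.068, 0.004]
ft_force: [0.7, -0.5, -1.5]
grip_width: 0.203
grip_force: 60.0
```

```bash
python3 f.py
```

```text
t 14.98 T [-0.3 86.4 -0.1] W [-0.    -0.    -0.003] pos [0.5191 0.1177 0.0938] F [ 0.12  0.28 -0.1 ] g 0.2 q7 -0.33
pull [ 0.1  0.7 -0.6  0.3  0.8 -0.6 -0.7  0.1] 0.012293771364397577
```

Emit:
jog_arm(
  increments=[
    {"tx":0,"ty":1,"tz":2,"wx":0,"wy":0,"wz":0,"gripper":0},
    {"tx":0,"ty":1,"tz":4,"wx":0,"wy":0,"wz":0,"gripper":0},
    {"tx":0,"ty":1,"tz":6,"wx":0,"wy":0,"wz":0,"gripper":0},
    {"tx":0,"ty":1,"tz":8,"wx":0,"wy":0,"wz":0,"gripper":0},
    {"tx":0,"ty":1,"tz":9.5,"wx":0,"wy":0,"wz":0,"gripper":0},
  ],
)

```text
time: 15.4
position: [0.5201, 0.1175, 0.0839]
tool_rot: [-2.364, -2.069, 0.001]
ft_force: [0.4, -0.2, -1.6]
grip_width: 0.203
grip_force: 60.0
```

```bash
python3 f.py; python3 -c "
from h import *
p=ctrl.get_state()['position'];u=np.array([np.cos(-.13),np.sin(-.13),0])
d=cam('scene');q=px(d,p);print(q,'tip',px(d,p+u*.024+[0,0,.0147-.0595]),'bottom',px(d,p+[0,0,.0147-.0735]),'collar',px(d,p+[0,0,.0147-.028]))
x,y=int(q[0])-50,int(q[1])-25;print(x,y);cv2.imwrite('pics/crop7.png',cv2.resize(d['color'][y:y+75,x:x+100],(800,600),interpolation=2))"
```

```text
t 15.8 T [-0.2 85.  -9.3] W [ 0.    -0.    -0.003] pos [0.5204 0.1175 0.0844] F [ 0.96 -1.06 -0.82] g 0.203 q7 -0.33
pull [-0.5 -0.9  0.1  0.5  0.   0.8 -0.4  1.1] 0.10516752219961681
[364.6088655  315.51623192] tip [373.10679324 323.68039053] bottom [362.91322542 330.46482522] collar [364.21397172 318.99757599]
314 290
```

View pics/crop7.png

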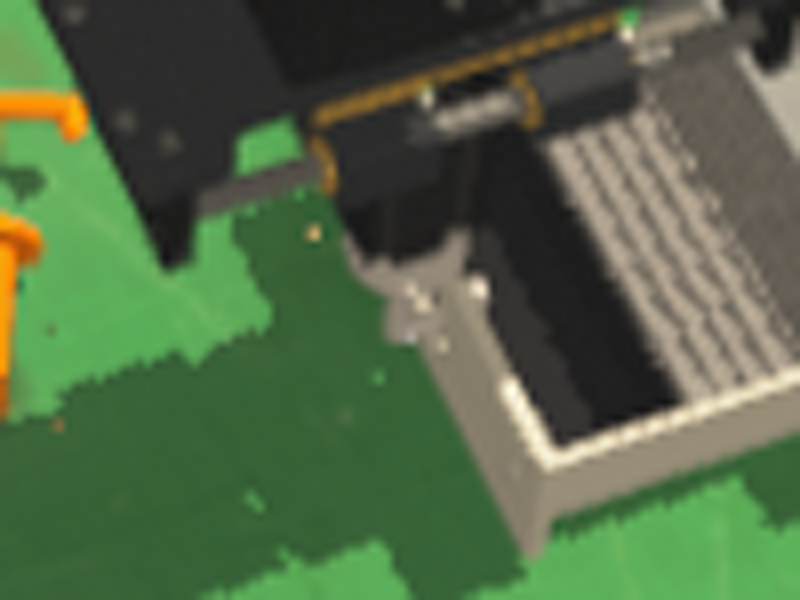

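The tray is out and the tip shows behind the plate at about (374,326). I'll withdraw gently.

Emit:
jog_arm(
  increments=[
    {"tx":0,"ty":-2,"tz":0,"wx":0,"wy":0,"wz":0,"gripper":0},
    {"tx":0,"ty":-4,"tz":0,"wx":0,"wy":0,"wz":0,"gripper":0},
    {"tx":0,"ty":-6,"tz":0,"wx":0,"wy":0,"wz":0,"gripper":0},
    {"tx":0,"ty":-8,"tz":0,"wx":0,"wy":0,"wz":0,"gripper":0},
    {"tx":0,"ty":-10,"tz":0,"wx":0,"wy":0,"wz":0,"gripper":0},
  ],
)

```text
time: 16.27
position: [0.5101, 0.1189, 0.0844]
tool_rot: [-2.364, -2.069, -0.0]
ft_force: [0.4, 0.6, -1.3]
grip_width: 0.2
grip_force: 60.0
```

```bash
python3 f.py
```

```text
t 16.67 T [-0.2 94.9 -9.4] W [ 0.    -0.    -0.003] pos [0.5106 0.1188 0.0844] F [-0.03 -0.35 -0.98] g 0.203 q7 -0.34
pull [-1.1 -0.6  0.5  0.2 -0.7  0.5 -0.6  0. ] -0.22122152748072757
```

Emit:
jog_arm(
  increments=[
    {"tx":0,"ty":-3,"tz":0,"wx":0,"wy":0,"wz":0,"gripper":0},
    {"tx":0,"ty":-7,"tz":0,"wx":0,"wy":0,"wz":0,"gripper":0},
    {"tx":0,"ty":-13,"tz":0,"wx":0,"wy":0,"wz":0,"gripper":0},
    {"tx":0,"ty":-20,"tz":0,"wx":0,"wy":0,"wz":0,"gripper":0},
    {"tx":0,"ty":-28,"tz":0,"wx":0,"wy":0,"wz":0,"gripper":0},
  ],
)

```text
time: 17.08
position: [0.4818, 0.1226, 0.0843]
tool_rot: [-2.364, -2.069, 0.0]
ft_force: [-0.5, 0.6, -1.0]
grip_width: 0.199
grip_force: 60.0
```

Emit:
jog_arm(
  increments=[
    {"tx":0,"ty":-3,"tz":-5,"wx":0,"wy":0,"wz":0,"gripper":0},
    {"tx":0,"ty":-3,"tz":-20,"wx":0,"wy":0,"wz":0,"gripper":0},
    {"tx":0,"ty":-3,"tz":-40,"wx":0,"wy":0,"wz":0,"gripper":0},
    {"tx":0,"ty":-3,"tz":-65,"wx":0,"wy":0,"wz":0,"gripper":0},
    {"tx":0,"ty":-3,"tz":-82,"wx":0,"wy":0,"wz":0,"gripper":0},
  ],
)

```text
time: 17.5
position: [0.48, 0.1231, 0.1687]
tool_rot: [2.364, 2.069, 0.004]
ft_force: [0.5, 0.4, -1.4]
grip_width: 0.203
grip_force: 60.0
```

```bash
python3 -c "
from h import *
go((.5358,.356,.166),-.41)
d=cam('top');print(vision.spot_in('top','filter_tray')[:2])"
```

```text
t 17.5 T [238.2  24.5   3.1] W [ 0.002 -0.002  0.277] pos [0.48   0.1231 0.1687] F [ 0.54  0.43 -1.4 ] g 0.203 q7 -0.43
[{'bbox': [374.6, 191.1, 444.9, 248.0], 'conf': 0.66}]
```

Tray out. Back to above the socket.

Emit:
jog_arm(
  increments=[
    {"tx":30,"ty":3,"tz":0,"wx":0,"wy":0,"wz":0.05,"gripper":0},
    {"tx":70,"ty":7,"tz":0,"wx":0,"wy":0,"wz":0.11,"gripper":0},
    {"tx":110,"ty":11,"tz":0,"wx":0,"wy":0,"wz":0.17,"gripper":0},
    {"tx":150,"ty":15,"tz":0,"wx":0,"wy":0,"wz":0.22,"gripper":0},
    {"tx":185,"ty":19,"tz":0,"wx":0,"wy":0,"wz":0.277,"gripper":0},
  ],
)

```text
time: 18.02
position: [0.5222, 0.3065, 0.1652]
tool_rot: [-2.627, -1.721, 0.001]
ft_force: [-0.4, 0.5, -1.1]
grip_width: 0.201
grip_force: 60.0
```

```bash
python3 -c "
from h import *
go((.5358,.356,.15),-.41)"
```

```text
t 18.02 T [50.9 -7.3 15.2] W [-0.001  0.    -0.001] pos [0.5222 0.3065 0.1652] F [-0.37  0.48 -1.09] g 0.201 q7 -0.92
```

Emit:
jog_arm(
  increments=[
    {"tx":20,"ty":-3,"tz":3,"wx":0,"wy":0,"wz":0,"gripper":0},
    {"tx":40,"ty":-6,"tz":6,"wx":0,"wy":0,"wz":0,"gripper":0},
    {"tx":50,"ty":-7,"tz":10,"wx":0,"wy":0,"wz":0,"gripper":0},
    {"tx":51,"ty":-7.3,"tz":13,"wx":0,"wy":0,"wz":0,"gripper":0},
    {"tx":51,"ty":-7.3,"tz":13,"wx":0,"wy":0,"wz":0,"gripper":0},
  ],
)

```text
time: 18.43
position: [0.5357, 0.3524, 0.1514]
tool_rot: [2.626, 1.723, -0.005]
ft_force: [-0.8, 0.1, -1.0]
grip_width: 0.201
grip_force: 60.0
```

```bash
python3 -c "
from h import *
for i in range(4): d=cam('scene')
go((.5358,.356,.0753),-.41)
p=ctrl.get_state()['position'];u=np.array([np.cos(-.41),np.sin(-.41),0])
d=cam('scene');q=px(d,p);print(q,'tip',px(d,p+u*.024+[0,0,.0147-.0595]),'toe end bottom',px(d,p+u*.0275+[0,0,.0147-.0735]),'bottom',px(d,p+[0,0,.0147-.0735]),'collar',px(d,p+[0,0,.0147-.028]))
x,y=int(q[0])-40,int(q[1])-20;print(x,y);cv2.imwrite('pics/crop8.png',cv2.resize(d['color'][y:y+60,x:x+80],(800,600),interpolation=2))"
```

```text
t 18.63 T [ 3.4 -2.9 78.5] W [ 0.    -0.    -0.002] pos [0.5371 0.3517 0.1538] F [-0.09 -0.29 -0.96] g 0.203 q7 -0.96
[319.56073954 222.1124359 ] tip [329.51588613 234.59591769] toe end bottom [330.86908737 238.46007248] bottom [319.54081581 239.18632299] collar [319.55610957 226.08015069]
279 202
```

View pics/crop8.png

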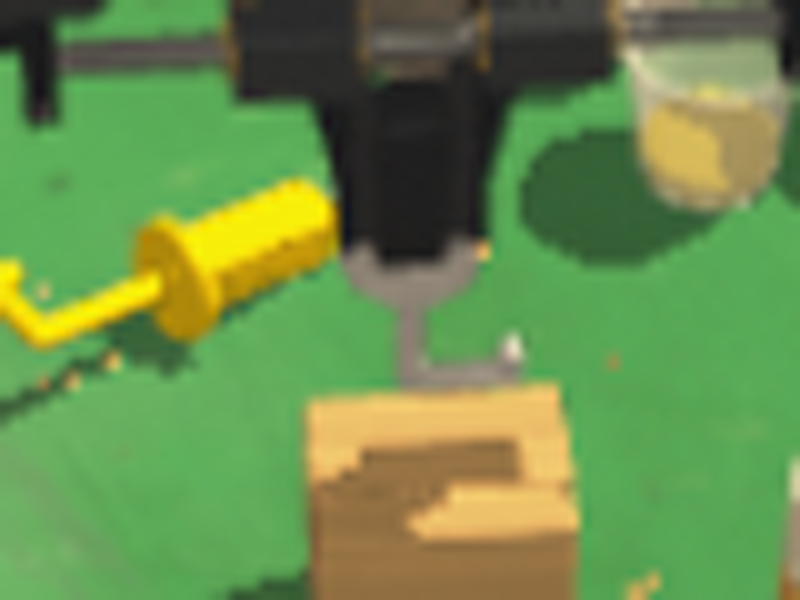

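The hook hangs upright over the slot: tip (330,236), shank bottom (320,240). I'll lower it.

Emit:
jog_arm(
  increments=[
    {"tx":2,"ty":-1.5,"tz":0,"wx":0,"wy":0,"wz":0,"gripper":0},
    {"tx":3.4,"ty":-2.9,"tz":3,"wx":0,"wy":0,"wz":0,"gripper":0},
    {"tx":3.4,"ty":-2.9,"tz":7,"wx":0,"wy":0,"wz":0,"gripper":0},
    {"tx":3.4,"ty":-2.9,"tz":10,"wx":0,"wy":0,"wz":0,"gripper":0},
    {"tx":3.4,"ty":-2.9,"tz":10,"wx":0,"wy":0,"wz":0,"gripper":0},
  ],
)

```text
time: 19.1
position: [0.5347, 0.3574, 0.1422]
tool_rot: [2.627, 1.723, -0.003]
ft_force: [-1.0, -0.1, -1.2]
grip_width: 0.204
grip_force: 60.0
```

```bash
python3 -c "
from h import *
for i in range(4): d=cam('scene');go((.5358,.356,.0753),-.41)"
```

```text
t 19.15 T [-0.9  1.4 67.2] W [-0.001  0.001  0.   ] pos [0.5349 0.3575 0.1425] F [-0.3  -0.55 -1.29] g 0.202 q7 -0.96
t 19.2 T [-1.1  1.2 67.6] W [-0.     0.001 -0.   ] pos [0.5352 0.3575 0.1429] F [-0.13 -0.17 -1.94] g 0.203 q7 -0.96
t 19.25 T [-1.3  1.1 67.9] W [-0.  0. -0.] pos [0.5353 0.3576 0.1432] F [ 0.08  0.08 -1.43] g 0.201 q7 -0.96
t 19.3 T [-1.4  1.  68.1] W [ 0. -0. -0.] pos [0.5354 0.3577 0.1434] F [-1.03 -0.16 -1.52] g 0.201 q7 -0.96
```

Emit:
jog_arm(
  increments=[
    {"tx":-1.4,"ty":1,"tz":5,"wx":0,"wy":0,"wz":0,"gripper":0},
    {"tx":-1.4,"ty":1,"tz":13,"wx":0,"wy":0,"wz":0,"gripper":0},
    {"tx":-1.4,"ty":1,"tz":21,"wx":0,"wy":0,"wz":0,"gripper":0},
    {"tx":-1.4,"ty":1,"tz":29,"wx":0,"wy":0,"wz":0,"gripper":0},
    {"tx":-1.4,"ty":1,"tz":35,"wx":0,"wy":0,"wz":0,"gripper":0},
  ],
)

```text
time: 19.72
position: [0.5351, 0.3556, 0.1066]
tool_rot: [2.627, 1.723, -0.003]
ft_force: [-0.2, -0.2, -1.3]
grip_width: 0.203
grip_force: 60.0
```

```bash
python3 -c "
from h import *
for i in range(4): d=cam('scene');go((.5358,.356,.0753),-.41)"
```

```text
t 19.77 T [ 1.2  1.  30.2] W [-0.002  0.003  0.   ] pos [0.5345 0.3553 0.1055] F [-0.76  0.06 -2.76] g 0.201 q7 -0.95
t 19.82 T [ 1.1  0.9 31. ] W [-0.002  0.003  0.   ] pos [0.5346 0.3554 0.1063] F [-0.56 -0.56 -1.11] g 0.202 q7 -0.95
t 19.87 T [ 0.5  0.5 31.9] W [-0.001  0.002  0.   ] pos [0.5352 0.3558 0.1072] F [ 0.34 -0.42 -1.4 ] g 0.201 q7 -0.95
t 19.92 T [ 0.1  0.2 32.7] W [-0.  0.  0.] pos [0.5356 0.356  0.108 ] F [-1.06  0.29 -1.26] g 0.202 q7 -0.95
```

In the slot with no side force. I'll lower the rest.

Emit:
jog_arm(
  increments=[
    {"tx":0,"ty":0,"tz":7,"wx":0,"wy":0,"wz":0,"gripper":0},
    {"tx":0,"ty":0,"tz":15,"wx":0,"wy":0,"wz":0,"gripper":0},
    {"tx":0,"ty":0,"tz":22,"wx":0,"wy":0,"wz":0,"gripper":0},
    {"tx":0,"ty":0,"tz":27,"wx":0,"wy":0,"wz":0,"gripper":0},
    {"tx":0,"ty":0,"tz":30,"wx":0,"wy":0,"wz":0,"gripper":0},
  ],
)

```text
time: 20.33
position: [0.5351, 0.3557, 0.0769]
tool_rot: [2.627, 1.723, -0.003]
ft_force: [0.5, -0.1, -1.3]
grip_width: 0.202
grip_force: 60.0
```

```bash
python3 -c "
from h import *
for i in range(4): d=cam('scene');go((.5358,.356,.0753),-.41)"
```

```text
t 20.38 T [0.7 0.6 1.4] W [-0.001  0.002  0.   ] pos [0.535  0.3556 0.0767] F [-0.79 -1.01 -1.15] g 0.199 q7 -0.95
t 20.43 T [0.5 0.5 2. ] W [-0.001  0.001  0.   ] pos [0.5352 0.3557 0.0773] F [ 0.29 -0.93 -1.04] g 0.205 q7 -0.95
t 20.48 T [0.1 0.2 2.7] W [-0.     0.001  0.   ] pos [0.5356 0.3559 0.078 ] F [-0.5   0.2  -0.48] g 0.202 q7 -0.95
t 20.53 T [-0.1  0.   3.1] W [ 0. -0.  0.] pos [0.5358 0.3561 0.0784] F [ 0.28 -0.54 -1.08] g 0.2 q7 -0.95
```

Down until the collar touches.

Emit:
jog_arm(
  increments=[
    {"tx":0,"ty":0,"tz":1,"wx":0,"wy":0,"wz":0,"gripper":0},
    {"tx":0,"ty":0,"tz":2,"wx":0,"wy":0,"wz":0,"gripper":0},
    {"tx":0,"ty":0,"tz":3,"wx":0,"wy":0,"wz":0,"gripper":0},
    {"tx":0,"ty":0,"tz":3.5,"wx":0,"wy":0,"wz":0,"gripper":0},
    {"tx":0,"ty":0,"tz":3.5,"wx":0,"wy":0,"wz":0,"gripper":0},
  ],
)

```text
time: 20.95
position: [0.5359, 0.3562, 0.0753]
tool_rot: [-2.627, -1.723, -0.001]
ft_force: [-0.3, -0.0, 0.3]
grip_width: 0.201
grip_force: 60.0
```

```bash
python3 -c "
from h import *
for i in range(4): d=cam('scene');go((.5358,.356,.0753),-.41)"
```

```text
t 21.0 T [-0.2  0.   0. ] W [ 0.    -0.001 -0.   ] pos [0.5359 0.3562 0.0753] F [-0.82  0.2   1.99] g 0.194 q7 -0.95
t 21.05 T [-0.2 -0.   0. ] W [ 0.    -0.001 -0.   ] pos [0.5359 0.3561 0.0753] F [-0.42 -0.99  2.02] g 0.206 q7 -0.95
t 21.1 T [-0.2 -0.   0. ] W [ 0.    -0.001 -0.   ] pos [0.5359 0.3562 0.0753] F [-0.76 -0.97  2.53] g 0.2 q7 -0.95
t 21.15 T [-0.2  0.  -0. ] W [ 0. -0.  0.] pos [0.5358 0.3562 0.0753] F [ 0.15 -1.18  2.69] g 0.204 q7 -0.95
```

Seated: +3 N upward, at the original height. I'll open the gripper.

Emit:
jog_arm(
  increments=[
    {"tx":0,"ty":0,"tz":0,"wx":0,"wy":0,"wz":0,"gripper":0.25},
    {"tx":0,"ty":0,"tz":0,"wx":0,"wy":0,"wz":0,"gripper":0.4},
    {"tx":0,"ty":0,"tz":0,"wx":0,"wy":0,"wz":0,"gripper":0.6},
    {"tx":0,"ty":0,"tz":0,"wx":0,"wy":0,"wz":0,"gripper":0.8},
    {"tx":0,"ty":0,"tz":0,"wx":0,"wy":0,"wz":0,"gripper":0.9},
  ],
)

```text
time: 21.57
position: [0.5357, 0.356, 0.0747]
tool_rot: [2.627, 1.723, -0.0]
ft_force: [0.7, 1.0, 1.2]
grip_width: 0.471
grip_force: 0.0
```

Emit:
jog_arm(
  increments=[
    {"tx":0,"ty":0,"tz":0,"wx":0,"wy":0,"wz":0,"gripper":0.9},
    {"tx":0,"ty":0,"tz":0,"wx":0,"wy":0,"wz":0,"gripper":0.9},
    {"tx":0,"ty":0,"tz":0,"wx":0,"wy":0,"wz":0,"gripper":0.9},
    {"tx":0,"ty":0,"tz":0,"wx":0,"wy":0,"wz":0,"gripper":0.9},
    {"tx":0,"ty":0,"tz":0,"wx":0,"wy":0,"wz":0,"gripper":0.9},
  ],
)

```text
time: 21.98
position: [0.5357, 0.3561, 0.0748]
tool_rot: [2.627, 1.723, 0.0]
ft_force: [0.1, 0.2, -0.8]
grip_width: 0.84
grip_force: 0.0
```

Emit:
jog_arm(
  increments=[
    {"tx":0,"ty":0,"tz":-10,"wx":0,"wy":0,"wz":0,"gripper":0.9},
    {"tx":0,"ty":0,"tz":-30,"wx":0,"wy":0,"wz":0,"gripper":0.9},
    {"tx":0,"ty":0,"tz":-60,"wx":0,"wy":0,"wz":0,"gripper":0.9},
    {"tx":0,"ty":0,"tz":-95,"wx":0,"wy":0,"wz":0,"gripper":0.9},
    {"tx":0,"ty":0,"tz":-120,"wx":0,"wy":0,"wz":0,"gripper":0.9},
  ],
)

```text
time: 22.4
position: [0.5365, 0.3564, 0.1987]
tool_rot: [-2.627, -1.722, -0.005]
ft_force: [0.4, 0.7, 0.1]
grip_width: 0.898
grip_force: 0.0
```

Emit:
jog_arm(
  increments=[
    {"tx":0,"ty":0,"tz":0,"wx":0,"wy":0,"wz":0,"gripper":0.9},
    {"tx":0,"ty":0,"tz":0,"wx":0,"wy":0,"wz":0,"gripper":0.9},
    {"tx":0,"ty":0,"tz":0,"wx":0,"wy":0,"wz":0,"gripper":0.9},
    {"tx":0,"ty":0,"tz":0,"wx":0,"wy":0,"wz":0,"gripper":0.9},
    {"tx":0,"ty":0,"tz":0,"wx":0,"wy":0,"wz":0,"gripper":0.9},
  ],
)

```text
time: 22.82
position: [0.5349, 0.3556, 0.1933]
tool_rot: [2.627, 1.723, -0.004]
ft_force: [-0.6, 0.3, -0.2]
grip_width: 0.899
grip_force: 0.0
```

```bash
python3 -c "
from h import *
d=cam('scene');P=[.545,.35,-.41];k=px(d,W(P,(-.012,0,.09)));print('expected grip px',k)
print([(np.round(b['bbox']),b['conf']) for b in vision.spot_in('scene','hook_grip')],[b for b in vision.spot_in('scene','filter_tray')][:1])
s=cv2.imread('pics/scene0.png')
a=np.abs(d['color'][225:280,308:340].astype(int)-s[225:280,308:340]).mean((2));print('diff socket region mean',a.mean(),(a>40).sum())
# plate travel in top
for o in (.08,.085,.09,.095,.1): print(o,px(d,W([.72,.092,-.13],(-.0985-o+.005,-.07,.056))))
"
```

```text
expected grip px [317.80817376 240.19781048]
[(array([240., 246., 264., 278.]), 0.78), (array([239., 193., 259., 222.]), 0.74), (array([304., 300., 327., 347.]), 0.65), (array([278., 220., 313., 239.]), 0.57)] [{'bbox': [355.0, 293.4, 429.0, 360.2], 'conf': 0.62}]
diff socket region mean 6.816666666666667 4
0.08 [389.12679964 344.61088059]
0.085 [387.01301477 345.36031532]
0.09 [384.89410224 346.11156804]
0.095 [382.77004336 346.86464537]
0.1 [380.64081936 347.61955398]
```

The socket region matches the start picture (4 pixels differ). The tray was against its buffer (at least 94 mm out) and can only have sprung back a few mm. I'll hand in.

```bash
python3 -c "
from bench import ctrl
print(ctrl.close_job())"
```

```text
the job is handed in; nothing more can be done
None
```

The job is handed in, but the hand-in returned no verdict: I drew the tray to its buffer and held it at about 9 N of pull, then unhooked it, left it out, and stood the hook back upright in its socket.

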